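# Close the end stop on a bottle in the labelling cradle

## Robot

A 7-joint arm with a two-finger parallel gripper is mounted at the origin on the work surface. World frame = base frame: x ahead of the robot, y to its left, z up, the work surface at z = 0. Lengths are in m, angles in rad, forces in N, time in s.
With the tool pointing down it reaches from about 0.4 to 0.9 m from the base axis. Payload 5.5 kg.
Tool frame: the origin (TCP) lies between the finger pads; the fingertips stand 17 mm ahead of it and the grasp point (between the pads) lies 2 mm behind it; z points along the fingers, y is the direction in which the jaws open and shut (so a half turn about z gives the same grasp; the last joint's range is limited). The gripper opens to 92 mm and grips with 3 to 60 N. Pads are 19 mm wide; open, the fingers measure 130 mm over their backs; the gripper's body (75 mm by 190 mm) begins 47 mm behind the grasp point.
Start: joints at [1.571, 0.501, -0.427, 1.55, 0.221, 1.138, -0.21], TCP at [0.169, -0.628, 0.244] pointing down, gripper open.
Joint ranges: [-2.88, 2.88], [-0.31, 2.03], [-1.54, 1.56], [0.2, 2.42], [-1.41, 4.55], [0.19, 2.02], [-2.57, 2.57]. Speed limits (rad/s): [2.57, 2.57, 3.14, 3.14, 3.14, 3.14, 3.14].

## Interface

Orientations are given as a unit quaternion [w, x, y, z].
In Python, from plant import monitor, read_camera, camera_info, ticket gives the robot as it stands. The module is installed in compiled form; this text tells all that it offers.
- The arm moves only by the tool step_arm, never from a script. Its argument "motion" is one flat list of numbers, 6 for each row, row after row: the shift along the world's x, y, z in units of 0.12 m (1.0 is 0.12 m), then the turn, a rotation vector about the world's x, y, z in units of 60 degrees (1.0 is 60 degrees). A call has 1 to 10 rows; each row is the pose to reach, as a shift and turn from the pose measured when the call began; what a row does not reach only later rows make up. A row lasts 1/8 s, in which the tool goes at most 62.5 mm and 10.7 degrees, less where a joint would pass 70% of its speed; a pose out of reach is approached as far as the arm can. A call with a number of a shift or a turn outside -1 to 1 is refused whole. A call with a gripper value outside its range is refused whole. "claw" is the opening, from 0 (shut) to 1 (fully open), set as the call begins (left out, the last holds). The fingers move at their own pace and stop on an object; "squeeze" is the grip in N (left out, the last holds). Time passes only in rows, so rows that repeat a pose let the fingers close. It gives the time, the measured TCP pose, the force and the opening at its end, in the units of the state.
- monitor.get_obs(): the state, without advancing time (a new reading comes with each control period).
- read_camera(name): name is "scene" or "top" or "wrist"; returns the picture (420x560x3 uint8, red, green, blue); there is no depth.
- camera_info(name): a dict with "intrinsics" (3x3 intrinsics, pixels), "R" (3x3) and "t" (3): a world point X has camera coordinates R X + t; the wrist camera has in their place "mount" (4x4, takes a point from camera to tool coordinates, whose origin is the TCP and whose axes are the flange's). Camera axes: x right, y down, z forward; pixel columns grow to the right and rows downward; lengths in m; the calibration is good to about 2 mm. A picture is of the moment at which its call begins: read the wrist's pose just before it. camera_info takes no time and is no camera call.
- ticket.hand_in(): hands the job in, once; it reports no verdict.
The state is a dict: "clock": time; "joints": joint angles; "qvel": joint speeds; "effort": joint torques, N m; "position": TCP position; "tcp_rot": TCP orientation; "wrist_force": force on the tool from outside, world axes, zero at the start; "torque": the same for the moment, N m; "opening": opening from 0.0 (shut) to 1.0 (fully open).
Only numpy, scipy, OpenCV 4.12 (cv2) and the standard library are available. Lean on these libraries where they do the work, as an engineer would, in place of code of your own. Each camera call takes 0.05 s, during which the arm holds its last target.

## Task

The half bottle lies loose in the labelling cradle. Press down the thumb tab of the sliding end stop so that the catch at its other end tips up out of the notched rail, keep it pressed while you slide the stop against the bottle's base and push the bottle home until its mouth meets the head block, then let the catch drop into the rail so that the stop stays close against the bottle. Feel your way: press the tab gently (below 20 N), do not force the stop or ram the bottle, and leave the other things on the table alone.

Things in the scene. Friction and masses are not known exactly. Their poses are not given: they have to be found in the camera images.
- cradle: Wooden bottle cradle, fixed to the table. Origin at its underside, z up, x along its length towards the head block, y across. Board 460 x 120 x 12 mm, x = -240 to +220 mm. A V trough of two 45 degree planks (x = -70 to +120 mm, 35 mm high) carries the bottle; at its +x end stands the head block, at its -x end the sliding stop runs over a notched rail.
- head_face (a point): Middle of the head block's face, at x = +200 mm of the cradle, 46 mm high, where the bottle's mouth meets it. The block is 90 mm wide and 87 mm high.
- rail_end (a point): Crest of the last tooth (nearest the head block) of the cradle's steel rail. Rail 16 mm wide, along the cradle's middle, top 24 mm high; five upright teeth 5 mm thick, 17 mm apart, with rounded crests 34 mm high, at cradle x = -124.5 to -192.5 mm. Behind the first tooth the rail is plain: there the catch's toe starts.
- endstop: Sliding end stop; runs only along the cradle's x, 110 mm of travel, about 2 N of friction. Axes as the cradle's; origin at the cradle's underside, below the middle of the stop's front face. Upright wooden plate 56 mm wide, 10 mm thick (x = -10 to 0 mm), 36 to 80 mm high; push it along by its back. With the bottle home and touched, its origin is at cradle x = -35 mm, toe over the last gap.
- rib_nominal (a point): Top of the catch's thumb tab AS IF it were straight: a rounded steel rib, 8 mm thick, 36 mm long across y, standing 12 mm above its arm, 62 mm above the cradle's underside and 26 mm behind the stop's front face (16 mm behind the plate). The place to press. This point moves with the stop but not with pressing; the tab was bent in use and the rib really stands up to 6 mm higher or lower.
- catch: Steel catch on the stop: toe behind, thumb tab in front. Origin on its pivot (across y), at x = -60 mm of the stop, 42 mm high; axes as the cradle's at rest. Pressing the rib down tips the rear toe up. A spring resists with about 3 N at first, 7.5 N fully pressed, 9 mm down, at a hard stop; the toe clears the teeth from 7 mm down. Let go, it springs back. The tab's bend does not change these.
- toe (a point): Middle of the round cross toe (6 mm thick) at the rear end of the catch, 98 mm behind the stop's front face. 30 mm above the cradle's underside when the catch is down, between the teeth; 37 mm or more when it is clear of the crests; about 40 mm when fully lifted.
- bottle: Empty green glass half bottle, lying in the trough, about 0.3 kg. Origin at the centre of its base, x along its axis to the mouth, 46 mm above the cradle's underside. 60 mm diameter, 235 mm long, neck 27 mm thick. It may roll about its axis. It slides along the trough under a push of about 2 to 4 N; the push rises sharply once it is home.
- mouth (a point): Centre of the bottle's mouth, 235 mm from its base along its axis.
- winebottle: Tall standing wine bottle, 76 mm diameter, 290 mm high, origin under its base. Leave alone.
- corktray: Open wooden tray of corks, 100 x 170 x 50 mm, origin under its middle. Leave alone.
- labelroll: Standing roll of paper labels, 90 mm diameter, 60 mm high, origin under its middle. Leave alone.
- wineglass: Stemmed wine glass, 72 mm diameter, 160 mm high, origin under its foot. Leave alone.
Not all that is in view belongs to the job. Leave any orange or purple look-alike of the bottle alone.

How it is judged:
By the outcome, as a careful person would: the job done as asked, in the order asked, and still so for the second after the job is handed in, with the robot touching nothing.
It also fails if it takes over 51 s, if anything falls off the work surface, if the arm or the gripper's body presses on something with over 40 N, if the wrist force passes 120 N, or if a joint passes its speed limit or range.

## Working session

There is one attempt and no reset: what is moved stays moved. The work goes in short steps, Python scripts to look and compute and a tool call to move; the robot and the scene stay as the last step left them, time stands still between calls to the robot, and variables do not carry over. Pictures are saved under pics/ and viewed, and the job is handed in when it is done.

Besides the shell and the picture viewer there is one more tool, called after "Emit:" as name(argument=value, ...) on one line, values as JSON. step_arm: Moves the arm, as the interface text tells. Its arguments: {"type":"object","properties":{"motion":{"type":"array"},"claw":{"type":"number"},"squeeze":{"type":"number"}},"required":["motion"]}

```bash
mkdir -p pics; python3 - <<'E'
from plant import monitor, read_camera, camera_info
import cv2
o=monitor.get_obs();print({k:(v if not hasattr(v,'round') else v) for k,v in o.items()})
for n in("scene","top","wrist"):
    im=read_camera(n);cv2.imwrite(f"pics/{n}0.png",im[:,:,::-1]);print(n,camera_info(n))
E
```

```text
{'clock': 0.0, 'joints': array([ 1.57118784,  0.50187089, -0.42680026,  1.55144043,  0.22078735,
        1.13828945, -0.21032082]), 'qvel': array([ 0.00078453, -0.00210481,  0.00021498, -0.00106689, -0.00018045,
        0.00035786, -0.00114461]), 'effort': array([ 5.14185667e-04, -5.66587865e+01, -5.81553787e+00, -2.79106593e+01,
       -6.84288028e-02,  3.11620545e-02,  1.35398582e-04]), 'position': array([ 0.16866005, -0.62704926,  0.24266865]), 'tcp_rot': array([-9.73053365e-04,  9.91376128e-01,  1.31043578e-01, -8.28301771e-05]), 'wrist_force': array([0.00312944, 0.7834618 , 0.1798502 ]), 'torque': array([-0.01451745, -0.01194261,  0.02605076]), 'opening': 1.000318406205837}
scene {'intrinsics': array([[393.88209444,   0.        , 280.89253396],
       [  0.        , 393.88209444, 214.30945601],
       [  0.        ,   0.        ,   1.        ]]), 'R': array([[-0.84710439,  0.53112046, -0.01803366],
       [ 0.39742277,  0.61060659, -0.6849925 ],
       [-0.35280206, -0.58742714, -0.72832689]]), 't': array([ 0.49117573, -0.21431002,  1.595819  ])}
top {'intrinsics': array([[399.6
[... 169 characters left out ...]
0.99990525, -0.01034167],
       [-0.99260145, -0.00776547, -0.12116953],
       [ 0.12107775,  0.01136598, -0.99257795]]), 't': array([0.04516347, 0.5966039 , 1.25745177])}
wrist {'intrinsics': array([[289.25465805,   0.        , 278.22442907],
       [  0.        , 289.25465805, 204.42657282],
       [  0.        ,   0.        ,   1.        ]]), 'mount': array([[ 7.38853917e-04, -9.64214791e-01, -2.65121275e-01,
         7.19541721e-02],
       [ 9.99999721e-01,  7.41791835e-04,  8.90424631e-05,
         4.04429265e-04],
       [ 1.10808737e-04, -2.65121267e-01,  9.64215070e-01,
        -1.40097265e-01],
       [ 0.00000000e+00,  0.00000000e+00,  0.00000000e+00,
         1.00000000e+00]])}
```

View pics/scene0.png

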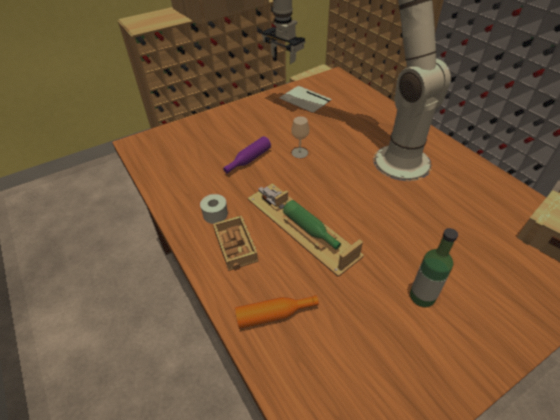

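View pics/top0.png

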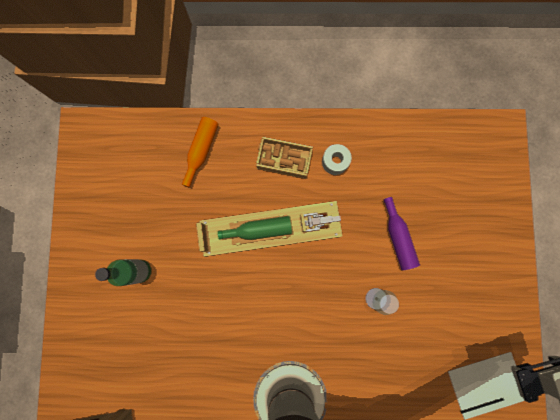

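View pics/wrist0.png

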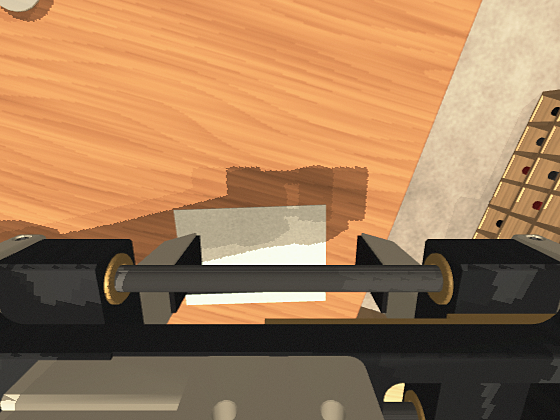

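The cradle with the green half bottle is in the top view at (200–340, 205–255). The head block is at the left (204,237) and the stop at the right (315,222). The orange and purple look-alikes are clearly elsewhere. I'll enlarge the cradle.

```bash
python3 - <<'E'
import cv2
a=cv2.imread("pics/top0.png")[190:265,190:350];cv2.imwrite("pics/topc.png",cv2.resize(a,None,fx=5,fy=5,interpolation=cv2.INTER_CUBIC))
a=cv2.imread("pics/scene0.png")[175:275,240:370];cv2.imwrite("pics/scenec.png",cv2.resize(a,None,fx=6,fy=6,interpolation=cv2.INTER_CUBIC))
E
```

```text
(no output)
```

View pics/topc.png

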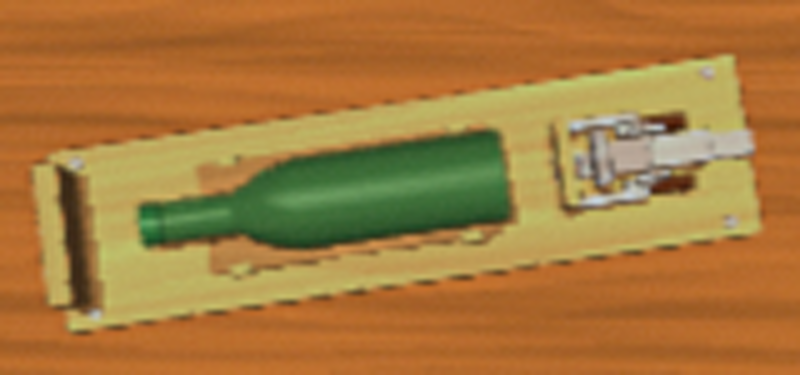

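View pics/scenec.png

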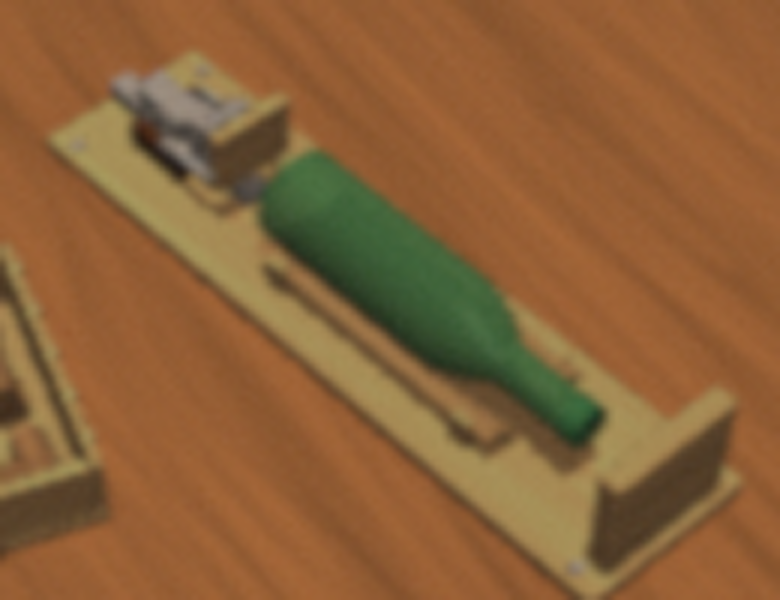

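```bash
cat >h.py <<'E'
import numpy as np, cv2
from plant import camera_info
from scipy.optimize import least_squares
def proj(n,X):
    c=camera_info(n);p=(c["R"]@np.atleast_2d(X).T).T+c["t"];p=p@c["intrinsics"].T;return p[:,:2]/p[:,2:]
def ray(n,u,z):
    c=camera_info(n);d=c["R"].T@np.linalg.inv(c["intrinsics"])@np.array([u[0],u[1],1]);o=-c["R"].T@c["t"]
    return o+d*(z-o[2])/d[2]
def c2w(P,X):
    X=np.atleast_2d(X);c,s=np.cos(P[2]),np.sin(P[2]);return np.c_[P[0]+c*X[:,0]-s*X[:,1],P[1]+s*X[:,0]+c*X[:,1],X[:,2]]
def w2c(P,X):
    X=np.atleast_2d(X);c,s=np.cos(P[2]),np.sin(P[2]);d=X[:,:2]-P[:2];return np.c_[c*d[:,0]+s*d[:,1],-s*d[:,0]+c*d[:,1],X[:,2]]
E
python3 - <<'E'
from h import *
q=lambda u,k,o:(np.array(u)+.5)/k-.5+o
T=[((735,55),(-.24,-.06)),((762,235),(-.24,.06)),((70,330),(.22,.06))]
S=[((195,52),(-.24,.06)),((50,140),(-.24,-.06)),((740,482),(.22,.06))]
def res(P,use):
    r=[]
    for n,L,k,o in(("top",T,5,[190,190]),("scene",S,6,[240,175])):
        if n in use:
            X=np.array([[*x,.012] for _,x in L]);r.append(proj(n,c2w(P,X))-q([u for u,_ in L],k,np.array(o)))
    return np.concatenate(r).ravel()
for use in(["top"],["scene"],["top","scene"]):
    f=least_squares(res,[.5,0,1.6],args=(use,));print(use,f.x.round(4),f.fun.round(1))
P=f.x;np.save("P.npy",P)
t=lambda u:q(u,5,np.array([190,190])); s=lambda u:q(u,6,np.array([240,175]))
for nm,n,u,z in[("plate front top -y","top",t((556,122)),.08),("plate front top+y","top",t((568,210)),.08),("plate bottom-?","scene",s((290,98)),.08),("plate left top","scene",s((215,148)),.08),("base ctr","top",t((505,175)),.06),("mouth","top",t((139,225)),.05),("headface top","top",t((62,165)),.087),("rib","top",t((600,155)),.062)]:
    w=ray(n,u,z);print(nm,w.round(4),w2c(P,w).round(4))
for nm,X in[("rib",(-.115,0,.062)),("headf",(.2,0,.046))]:print(nm,c2w(P,X))
E
```

```text
['top'] [0.5369 0.0759 1.7159] [ 0.2 -0.1  0.5 -0.1 -0.7  0.1]
['scene'] [0.5391 0.0791 1.7151] [ 0.1 -0.4 -0.9 -0.5  0.7  0.5]
['top', 'scene'] [0.5376 0.0769 1.7152] [-0.1 -0.3  0.2 -0.2 -1.1 -0.1  0.1 -0.9 -0.8 -1.   0.6 -0.1]
plate front top -y [ 0.5776 -0.0304  0.08  ] [[-0.112  -0.0241  0.08  ]]
plate front top+y [ 0.5227 -0.0379  0.08  ] [[-0.1115  0.0313  0.08  ]]
plate bottom-? [ 0.5269 -0.0357  0.08  ] [[-0.1099  0.0268  0.08  ]]
plate left top [ 0.585  -0.0243  0.08  ] [[-0.107  -0.0323  0.08  ]]
base ctr [0.5458 0.0007 0.06  ] [[-0.0766  0.0028  0.06  ]]
mouth [0.5128 0.2333 0.05  ] [[0.1583 0.002  0.05  ]]
headface top [0.5475 0.2764 0.087 ] [[ 0.196  -0.0385  0.087 ]]
rib [ 0.5588 -0.0592  0.062 ] [[-0.1377 -0.0014  0.062 ]]
rib [[ 0.55415417 -0.03688006  0.062     ]]
headf [[0.50883143 0.27484233 0.046     ]]
```

Checks: stop origin is at cradle x ≈ −0.111 and the bottle base at −0.077. The mouth is at 0.158, so 235 mm from the base, as it should be. The rib should then be near cradle x = −0.137, so I'll move there with closed fingers, tool x along the cradle's x.

Emit:
step_arm(motion=[0.5,0.7,0,0,0,0.15,0.65,0.98,0,0,0,0.28,0.65,0.98,0,0,0,0.28], claw=0, squeeze=20)

```text
clock: 0.52
position: [0.25, -0.5054, 0.2429]
tcp_rot: [-0.002, 0.961, 0.278, 0.0]
wrist_force: [-0.2, -0.4, -0.2]
opening: 0.724
```

Emit:
step_arm(motion=[0.5,0.7,0,0,0,0.15,0.65,0.98,0,0,0,0.28,0.65,0.98,0,0,0,0.28])

```text
clock: 0.9
position: [0.33, -0.3847, 0.2431]
tcp_rot: [-0.002, 0.909, 0.417, 0.0]
wrist_force: [-0.2, 0.1, 0.3]
opening: 0.396
```

Emit:
step_arm(motion=[0.5,0.7,0,0,0,0.15,0.65,0.98,0,0,0,0.28,0.65,0.98,0,0,0,0.28])

```text
clock: 1.27
position: [0.4099, -0.2645, 0.2434]
tcp_rot: [-0.001, 0.837, 0.547, 0.001]
wrist_force: [-0.7, -0.5, 0.0]
opening: 0.067
```

Emit:
step_arm(motion=[0.5,0.7,0,0,0,0.15,0.65,0.98,0,0,0,0.28,0.65,0.98,0,0,0,0.28])

```text
clock: 1.65
position: [0.4899, -0.1439, 0.2438]
tcp_rot: [-0.001, 0.747, 0.665, 0.002]
wrist_force: [0.1, -0.7, 0.7]
opening: 0.003
```

Emit:
step_arm(motion=[0.3,0.4,-0.2,0,0,0.15,0.56,0.73,-0.5,0,0,0.25,0.56,0.73,-0.5,0,0,0.25,0.56,0.73,-0.5,0,0,0.25])

```text
clock: 2.15
position: [0.557, -0.0572, 0.1831]
tcp_rot: [-0.002, 0.654, 0.756, 0.001]
wrist_force: [-0.7, -0.9, 0.3]
opening: 0.006
```

```bash
python3 - <<'E'
from h import *
from plant import monitor, read_camera
o=monitor.get_obs();im=read_camera("wrist")[:,:,::-1];np.savez("w1.npz",p=o["position"],q=o["tcp_rot"]);print(o["position"],o["tcp_rot"],o["joints"].round(2))
cv2.imwrite("pics/wrist1.png",im)
E
```

```text
[ 0.5570037  -0.05720588  0.18311379] [-0.00217938  0.65424205  0.75628162  0.00083844] [ 0.74  0.54 -0.9   1.82  0.48  1.02 -0.2 ]
```

View pics/wrist1.png

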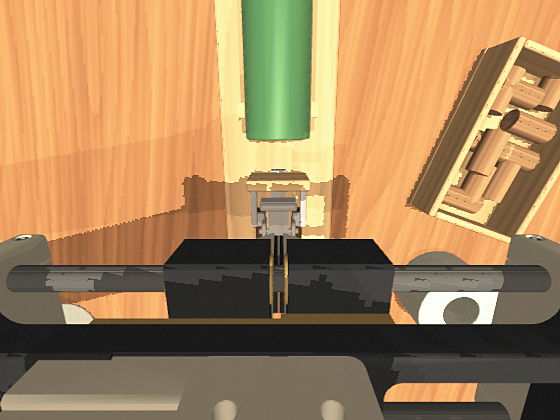

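```bash
python3 - <<'E'
import cv2
a=cv2.imread("pics/wrist1.png")[125:285,210:350];cv2.imwrite("pics/w1c.png",cv2.resize(a,None,fx=5,fy=3.75*1,interpolation=cv2.INTER_CUBIC))
E
```

```text
(no output)
```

View pics/w1c.png

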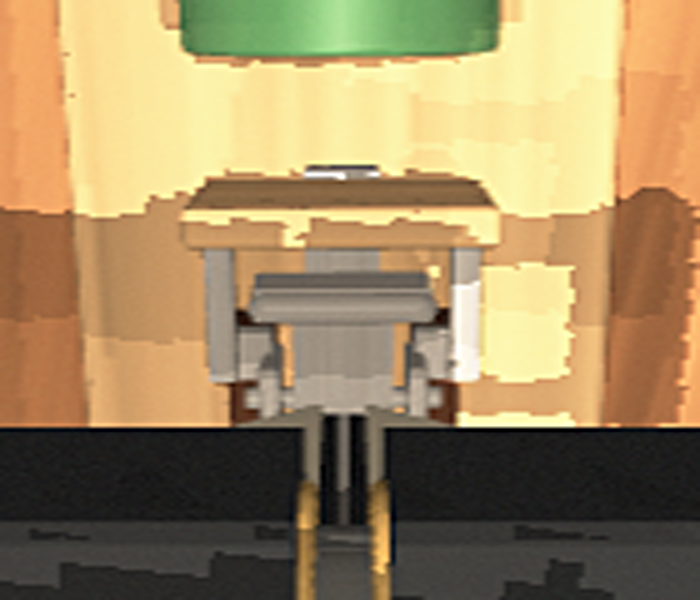

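```bash
python3 - <<'E'
from h import *
from scipy.spatial.transform import Rotation as R
d=np.load("w1.npz");P=np.load("P.npy");c=camera_info("wrist");q=d["q"];Rt=R.from_quat([*q[1:],q[0]]).as_matrix()
def wr(u,z):
    u=((u[0]+.5)/5-.5+210,(u[1]+.5)/3.75-.5+125)
    M=c["mount"];o=Rt@M[:3,3]+d["p"];v=Rt@M[:3,:3]@np.linalg.inv(c["intrinsics"])@[*u,1];return o+v*(z-o[2])/v[2]
for n,u,z in[("front",(340,208),.08),("back",(340,247),.08),("plateL",(182,225),.08),("plateR",(500,225),.08),("ribL",(248,305),.062),("ribR",(438,305),.062),("ribfront",(343,274),.060),("ribback",(343,322),.06),("base",(340,52),.06)]:
    w=wr(u,z);print(n,w.round(4),w2c(P,w)[0].round(4))
print("tcp",w2c(P,d["p"])[0], np.degrees(2*np.arctan2(q[2],q[1])),np.degrees(P[2]))
E
```

```text
front [ 0.5532 -0.0314  0.08  ] [-1.094e-01  1.000e-04  8.000e-02]
back [ 0.5545 -0.0404  0.08  ] [-1.185e-01  1.000e-04  8.000e-02]
plateL [ 0.527  -0.0392  0.08  ] [-0.1134  0.0272  0.08  ]
plateR [ 0.5809 -0.0313  0.08  ] [-0.1134 -0.0273  0.08  ]
ribL [ 0.5402 -0.0615  0.062 ] [-0.1374  0.0174  0.062 ]
ribR [ 0.5754 -0.0564  0.062 ] [-0.1373 -0.0183  0.062 ]
ribfront [ 0.5567 -0.0515  0.06  ] [-0.1298 -0.0004  0.06  ]
ribback [ 0.5585 -0.0639  0.06  ] [-0.1424 -0.0004  0.06  ]
base [0.5483 0.002  0.06  ] [-0.0756  0.0002  0.06  ]
tcp [-1.35524322e-01  1.04632739e-04  1.83113790e-01] 98.27532363650997 98.272528232147
```

Wrist view agrees to about 1–2 mm: plate front at −0.1095, rib at −0.136, and y is centred. I'll descend to just above the rib.

Emit:
step_arm(motion=[0,0,-0.4,0,0,0,0,0,-0.75,0,0,0,0,0,-0.75,0,0,0,0,0,-0.75,0,0,0])

```text
clock: 2.7
position: [0.5582, -0.0594, 0.0958]
tcp_rot: [-0.0, 0.656, 0.755, 0.001]
wrist_force: [0.6, -0.6, 0.7]
opening: 0.002
```

Emit:
step_arm(motion=[0,0,-0.02,0,0,0,0,0,-0.04,0,0,0,0,0,-0.04,0,0,0])

```text
clock: 3.08
position: [0.5584, -0.0595, 0.0914]
tcp_rot: [0.0, 0.656, 0.755, 0.001]
wrist_force: [-0.7, 0.8, -0.9]
opening: 0.004
```

Emit:
step_arm(motion=[0,0,-0.02,0,0,0,0,0,-0.02,0,0,0])

```text
clock: 3.32
position: [0.5583, -0.0595, 0.0888]
tcp_rot: [-0.0, 0.656, 0.755, 0.001]
wrist_force: [-0.0, 0.1, 0.7]
opening: 0.005
```

Emit:
step_arm(motion=[-0.01,0.02,-0.01,0,0,0,-0.01,0.02,-0.02,0,0,0,-0.01,0.02,-0.02,0,0,0])

```text
clock: 3.7
position: [0.5569, -0.057, 0.0863]
tcp_rot: [-0.0, 0.655, 0.755, 0.001]
wrist_force: [0.3, 0.1, 0.5]
opening: 0.003
```

Emit:
step_arm(motion=[0,0,-0.01,0,0,0,0,0,-0.02,0,0,0,0,0,-0.02,0,0,0])

```text
clock: 4.08
position: [0.5568, -0.057, 0.0838]
tcp_rot: [-0.0, 0.655, 0.755, 0.001]
wrist_force: [0.3, -1.4, -0.3]
opening: 0.001
```

Emit:
step_arm(motion=[0,0,-0.01,0,0,0,0,0,-0.015,0,0,0,0,0,-0.015,0,0,0])

```text
clock: 4.45
position: [0.557, -0.0565, 0.0823]
tcp_rot: [-0.0, 0.655, 0.755, 0.001]
wrist_force: [-2.0, 2.1, 5.4]
opening: 0.005
```

Emit:
step_arm(motion=[0,0,-0.01,0,0,0,0,0,-0.02,0,0,0,0,0,-0.02,0,0,0])

```text
clock: 4.82
position: [0.557, -0.0561, 0.0801]
tcp_rot: [-0.0, 0.655, 0.755, 0.001]
wrist_force: [-2.0, 1.4, 6.0]
opening: 0.003
```

Emit:
step_arm(motion=[0,0,-0.01,0,0,0,0,0,-0.02,0,0,0,0,0,-0.02,0,0,0])

```text
clock: 5.2
position: [0.557, -0.0558, 0.0781]
tcp_rot: [-0.0, 0.655, 0.756, 0.001]
wrist_force: [-2.5, 0.9, 6.4]
opening: 0.002
```

Emit:
step_arm(motion=[0,0,-0.01,0,0,0,0,0,-0.02,0,0,0,0,0,-0.02,0,0,0])

```text
clock: 5.58
position: [0.5569, -0.0555, 0.076]
tcp_rot: [-0.0, 0.655, 0.756, 0.001]
wrist_force: [-2.0, 1.5, 7.3]
opening: 0.003
```

Emit:
step_arm(motion=[0,0,-0.005,0,0,0,0,0,-0.01,0,0,0,0,0,-0.01,0,0,0])

```text
clock: 5.95
position: [0.5569, -0.0552, 0.0752]
tcp_rot: [-0.0, 0.655, 0.756, 0.001]
wrist_force: [-2.2, 0.9, 7.2]
opening: 0.004
```

Emit:
step_arm(motion=[0,0,-0.005,0,0,0,0,0,-0.01,0,0,0,0,0,-0.01,0,0,0])

```text
clock: 6.32
position: [0.5569, -0.0549, 0.0745]
tcp_rot: [-0.0, 0.655, 0.756, 0.001]
wrist_force: [-2.5, 1.1, 6.9]
opening: 0.005
```

```bash
python3 - <<'E'
from h import *
from plant import monitor, read_camera
o=monitor.get_obs();print(o["position"],o["wrist_force"],w2c(np.load("P.npy"),o["position"]))
a=read_camera("scene")[165:225,250:310,::-1];b=read_camera("top")[200:245,290:350,::-1]
cv2.imwrite("pics/s2.png",np.vstack([cv2.resize(x,None,fx=6,fy=6,interpolation=cv2.INTER_CUBIC) for x in(a,b)])[:600])
E
```

```text
[ 0.55689124 -0.05492449  0.07450781] [-2.52810188  1.12556232  6.87948881] [[-1.33250480e-01 -1.12321327e-04  7.45078128e-02]]
```

View pics/s2.png

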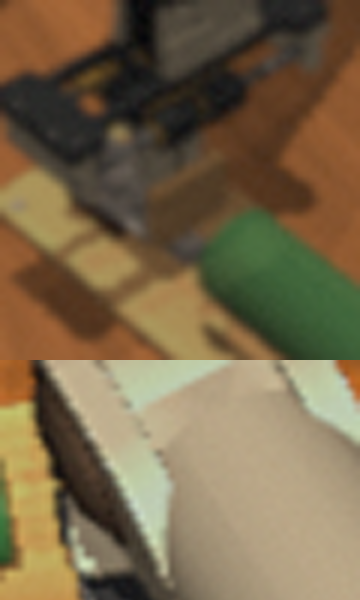

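The gripper hides the catch in these views, so I'll go on by feel until the hard stop.

Emit:
step_arm(motion=[0,0,-0.005,0,0,0,0,0,-0.01,0,0,0,0,0,-0.01,0,0,0])

```text
clock: 6.8
position: [0.5569, -0.0549, 0.074]
tcp_rot: [0.0, 0.655, 0.756, 0.001]
wrist_force: [-3.2, -0.3, 8.7]
opening: 0.003
```

Emit:
step_arm(motion=[0,0,-0.005,0,0,0,0,0,-0.01,0,0,0,0,0,-0.01,0,0,0])

```text
clock: 7.18
position: [0.557, -0.0548, 0.0737]
tcp_rot: [0.0, 0.655, 0.756, 0.001]
wrist_force: [-4.3, 0.3, 11.0]
opening: 0.006
```

Emit:
step_arm(motion=[-0.003,0.02,-0.008,0,0,0,-0.006,0.04,-0.008,0,0,0,-0.009,0.06,-0.008,0,0,0,-0.009,0.06,-0.008,0,0,0])

```text
clock: 7.68
position: [0.556, -0.0483, 0.0737]
tcp_rot: [0.001, 0.655, 0.756, 0.0]
wrist_force: [-4.3, -0.9, 11.9]
opening: 0.007
```

Emit:
step_arm(motion=[-0.003,0.02,-0.008,0,0,0,-0.006,0.04,-0.008,0,0,0,-0.009,0.06,-0.008,0,0,0,-0.012,0.08,-0.008,0,0,0])

```text
clock: 8.18
position: [0.5547, -0.0399, 0.0737]
tcp_rot: [0.002, 0.655, 0.756, -0.001]
wrist_force: [-3.6, -2.4, 12.4]
opening: 0.005
```

Emit:
step_arm(motion=[-0.004,0.02,-0.008,0,0,0,-0.008,0.04,-0.008,0,0,0,-0.011,0.06,-0.008,0,0,0,-0.014,0.08,-0.008,0,0,0,-0.017,0.1,-0.008,0,0,0,-0.02,0.12,-0.008,0,0,0,-0.022,0.14,-0.008,0,0,0])

```text
clock: 9.05
position: [0.5523, -0.0242, 0.0737]
tcp_rot: [0.003, 0.655, 0.756, -0.002]
wrist_force: [-3.4, -1.8, 11.6]
opening: 0.006
```

```bash
python3 - <<'E'
from h import *
from plant import monitor, read_camera
o=monitor.get_obs();print(o["position"],o["wrist_force"],w2c(np.load("P.npy"),o["position"]))
a=read_camera("wrist")[90:300,180:380,::-1];b=read_camera("scene")[165:265,250:350,::-1]
cv2.imwrite("pics/s3.png",np.hstack([cv2.resize(x,(400,420),interpolation=cv2.INTER_CUBIC) for x in(a,b)])[:600])
E
```

```text
[ 0.55231015 -0.02423217  0.0737168 ] [-3.35615008 -1.79855759 11.5580035 ] [[-1.02218387e-01  5.03528820e-06  7.37167957e-02]]
```

View pics/s3.png

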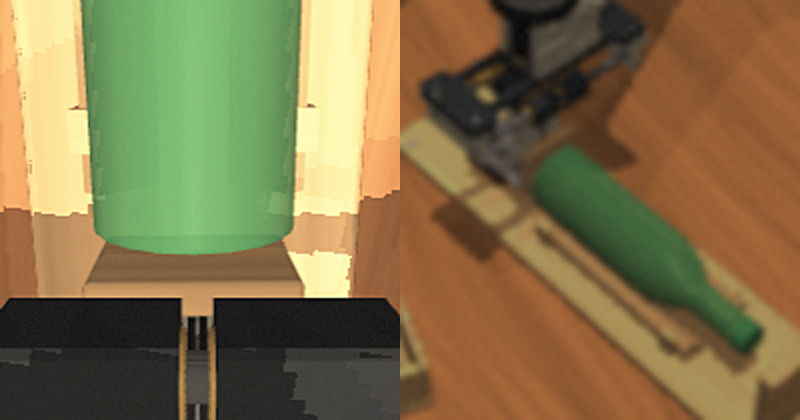

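The plate is moving with the fingers (front about −83) and the bottle base is about 6 mm ahead. On to contact, gently.

Emit:
step_arm(motion=[-0.003,0.02,-0.008,0,0,0,-0.006,0.04,-0.008,0,0,0,-0.009,0.06,-0.008,0,0,0,-0.012,0.08,-0.008,0,0,0,-0.015,0.1,-0.008,0,0,0])

```text
clock: 9.78
position: [0.5508, -0.0143, 0.0738]
tcp_rot: [0.004, 0.655, 0.755, -0.003]
wrist_force: [-3.8, -5.4, 12.7]
opening: 0.005
```

Emit:
step_arm(motion=[-0.003,0.02,-0.008,0,0,0,-0.006,0.04,-0.008,0,0,0,-0.009,0.06,-0.008,0,0,0,-0.012,0.08,-0.008,0,0,0,-0.015,0.1,-0.008,0,0,0])

```text
clock: 10.4
position: [0.5494, -0.005, 0.0738]
tcp_rot: [0.006, 0.656, 0.755, -0.004]
wrist_force: [-3.6, -5.5, 13.6]
opening: 0.005
```

Emit:
step_arm(motion=[-0.003,0.02,-0.008,0.005,0.001,0,-0.006,0.04,-0.008,0.01,0.003,0,-0.009,0.06,-0.008,0.015,0.004,0,-0.012,0.08,-0.008,0.015,0.004,0,-0.015,0.1,-0.008,0.015,0.004,0])

```text
clock: 11.02
position: [0.5479, 0.0044, 0.0737]
tcp_rot: [0.0, 0.656, 0.754, -0.001]
wrist_force: [-3.1, -5.3, 11.9]
opening: 0.005
```

Emit:
step_arm(motion=[-0.003,0.02,-0.008,0.005,0.001,0,-0.006,0.04,-0.008,0.005,0.001,0,-0.009,0.06,-0.008,0.005,0.001,0,-0.01,0.07,-0.008,0.005,0.001,0])

```text
clock: 11.52
position: [0.547, 0.0105, 0.0736]
tcp_rot: [-0.001, 0.657, 0.754, -0.001]
wrist_force: [-3.2, -3.8, 13.5]
opening: 0.007
```

Emit:
step_arm(motion=[-0.002,0.015,-0.008,0.002,0,0,-0.005,0.03,-0.008,0.002,0,0,-0.007,0.045,-0.008,0.002,0,0,-0.008,0.055,-0.008,0.003,0,0])

```text
clock: 12.02
position: [0.5463, 0.0146, 0.0736]
tcp_rot: [-0.0, 0.657, 0.754, -0.001]
wrist_force: [-3.8, -4.7, 14.0]
opening: 0.002
```

Emit:
step_arm(motion=[-0.001,0.01,-0.008,0.002,0,0,-0.003,0.02,-0.008,0.002,0,0,-0.004,0.03,-0.008,0.002,0,0])

```text
clock: 12.4
position: [0.5462, 0.0157, 0.0736]
tcp_rot: [0.001, 0.658, 0.753, -0.002]
wrist_force: [-3.8, -6.0, 13.8]
opening: 0.004
```

```bash
python3 - <<'E'
from h import *
from plant import monitor, read_camera
o=monitor.get_obs();P=np.load("P.npy");print(o["position"],o["wrist_force"],w2c(P,o["position"]))
b=read_camera("top")[190:265,190:350,::-1];cv2.imwrite("pics/t4.png",cv2.resize(b,None,fx=5,fy=5,interpolation=cv2.INTER_CUBIC))
E
```

```text
[0.54616646 0.01569017 0.0736094 ] [-3.807851   -5.97985797 13.83801006] [[-0.06182748  0.00034071  0.0736094 ]]
```

View pics/t4.png

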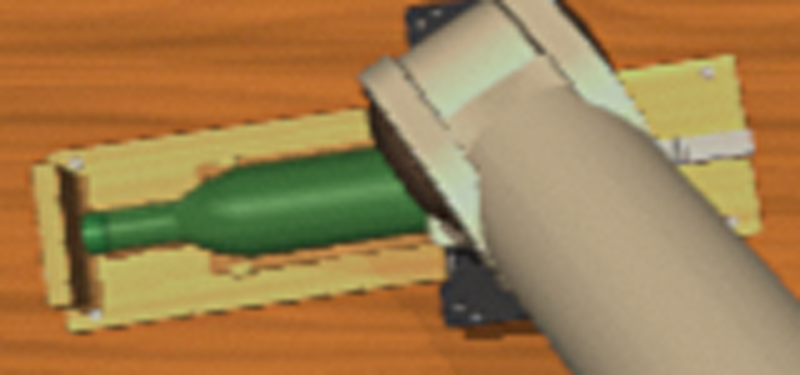

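The mouth (crop col 82) has moved about 38 mm, leaving a few mm to the head face. Smaller steps now, watching the push force.

Emit:
step_arm(motion=[-0.002,0.012,-0.007,0.003,0.001,0,-0.004,0.024,-0.007,0.003,0.001,0,-0.004,0.024,-0.007,0.003,0.001,0])

```text
clock: 12.82
position: [0.546, 0.0167, 0.0736]
tcp_rot: [0.0, 0.658, 0.753, -0.003]
wrist_force: [-3.6, -4.4, 12.7]
opening: 0.001
```

Emit:
step_arm(motion=[-0.002,0.01,-0.007,0.003,0.001,0,-0.003,0.02,-0.007,0.003,0.001,0,-0.003,0.02,-0.007,0.003,0.001,0])

```text
clock: 13.2
position: [0.5459, 0.017, 0.0736]
tcp_rot: [0.0, 0.658, 0.753, -0.003]
wrist_force: [-2.8, -3.5, 11.9]
opening: 0.002
```

Emit:
step_arm(motion=[-0.003,0.015,-0.007,0.002,0.001,0.002,-0.005,0.03,-0.007,0.002,0.001,0.002,-0.006,0.04,-0.007,0.002,0.001,0.002])

```text
clock: 13.58
position: [0.5456, 0.0194, 0.0736]
tcp_rot: [0.001, 0.658, 0.753, -0.004]
wrist_force: [-3.4, -5.2, 12.6]
opening: 0.007
```

Emit:
step_arm(motion=[-0.003,0.015,-0.007,0.002,0.001,0.002,-0.005,0.03,-0.007,0.002,0.001,0.002,-0.006,0.04,-0.007,0.002,0.001,0.002])

```text
clock: 13.95
position: [0.5452, 0.0218, 0.0736]
tcp_rot: [0.001, 0.658, 0.753, -0.005]
wrist_force: [-3.2, -5.3, 12.3]
opening: 0.006
```

Emit:
step_arm(motion=[-0.003,0.015,-0.007,0.002,0.001,0,-0.005,0.03,-0.007,0.002,0.001,0,-0.006,0.038,-0.007,0.002,0.001,0])

```text
clock: 14.32
position: [0.5452, 0.0223, 0.0737]
tcp_rot: [0.002, 0.658, 0.753, -0.007]
wrist_force: [-2.6, -9.8, 13.0]
opening: 0.005
```

```bash
python3 - <<'E'
from h import *
from plant import monitor, read_camera
o=monitor.get_obs();P=np.load("P.npy");print(o["position"],o["wrist_force"],w2c(P,o["position"]))
b=read_camera("top")[210:255,190:285,::-1];a=read_camera("scene")[220:280,310:370,::-1]
cv2.imwrite("pics/t5.png",np.hstack([cv2.resize(b,(600,284),interpolation=cv2.INTER_CUBIC)[:, :450],cv2.resize(a,(284,284),interpolation=cv2.INTER_CUBIC)]))
E
```

```text
[0.54515836 0.02233196 0.07367495] [-2.55351517 -9.82502519 12.98617967] [[-0.05510975  0.00038268  0.07367495]]
```

View pics/t5.png

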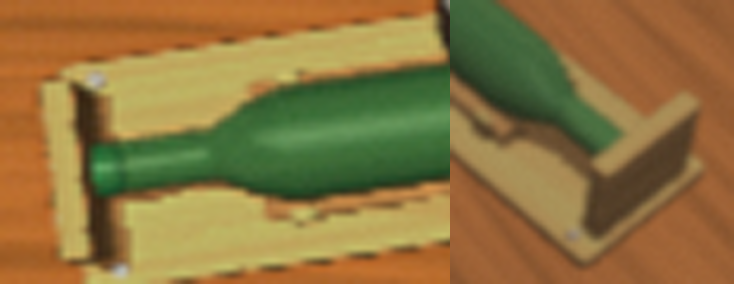

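Push force jumped from about 5 to 9.8 N within 0.5 mm at cradle x ≈ −55, where −54.5 was predicted. The mouth is at the head block, so the bottle is home. I'll let the tab up while keeping a light forward touch.

Emit:
step_arm(motion=[-0.001,0.008,0.01,0.002,0.001,0.003,-0.001,0.008,0.03,0.002,0.001,0.003,-0.001,0.008,0.05,0.002,0.001,0.003])

```text
clock: 14.8
position: [0.5455, 0.0222, 0.0799]
tcp_rot: [0.001, 0.658, 0.753, -0.006]
wrist_force: [1.0, -2.9, 2.5]
opening: 0.006
```

Emit:
step_arm(motion=[-0.001,0.008,0.02,0.002,0.001,0.003,-0.001,0.008,0.04,0.002,0.001,0.003,-0.001,0.008,0.05,0.002,0.001,0.003])

```text
clock: 15.18
position: [0.545, 0.0225, 0.0854]
tcp_rot: [0.0, 0.656, 0.754, -0.006]
wrist_force: [1.7, -3.8, -3.4]
opening: 0.007
```

Emit:
step_arm(motion=[0,-0.005,0.02,0,0,0,0.001,-0.01,0.05,0,0,0,0.001,-0.01,0.15,0,0,0,0.001,-0.01,0.3,0,0,0.005,0.001,-0.01,0.5,0,0,0.005,0.001,-0.01,0.5,0,0,0.005])

```text
clock: 15.92
position: [0.547, 0.022, 0.1483]
tcp_rot: [0.002, 0.654, 0.756, -0.005]
wrist_force: [0.8, -0.0, -0.7]
opening: 0.004
```

Emit:
step_arm(motion=[0,-0.4,0.3,0,0,0,0,-0.8,0.5,0,0,0,0,-0.8,0.5,0,0,0])

```text
clock: 16.3
position: [0.5479, -0.0795, 0.2097]
tcp_rot: [0.004, 0.657, 0.754, -0.005]
wrist_force: [0.5, 0.9, -0.2]
opening: 0.003
```

```bash
python3 - <<'E'
from h import *
from plant import monitor, read_camera
from scipy.spatial.transform import Rotation as R
o=monitor.get_obs();P=np.load("P.npy");print(o["position"],o["tcp_rot"],o["wrist_force"])
w=read_camera("wrist")[:,:,::-1];t=read_camera("top")[:,:,::-1];s=read_camera("scene")[:,:,::-1]
cv2.imwrite("pics/w6.png",w)
cv2.imwrite("pics/t6.png",cv2.resize(t[190:265,190:350],None,fx=5,fy=5,interpolation=cv2.INTER_CUBIC))
cv2.imwrite("pics/s6.png",cv2.resize(s[175:275,240:370],None,fx=6,fy=6,interpolation=cv2.INTER_CUBIC))
np.savez("w6.npz",p=o["position"],q=o["tcp_rot"])
E
```

```text
[ 0.54794445 -0.07948312  0.20966916] [ 0.00394436  0.65739903  0.75351548 -0.00503837] [ 0.52420527  0.89100184 -0.21734846]
```

View pics/w6.png

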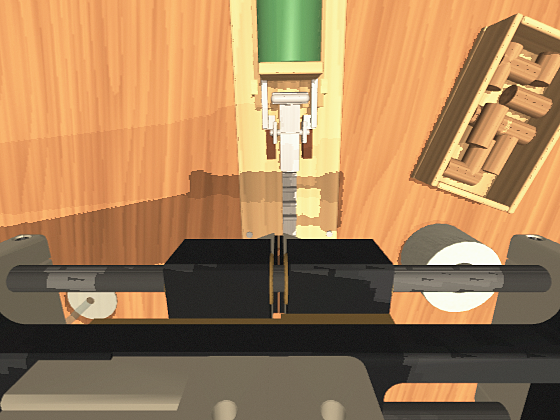

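View pics/t6.png

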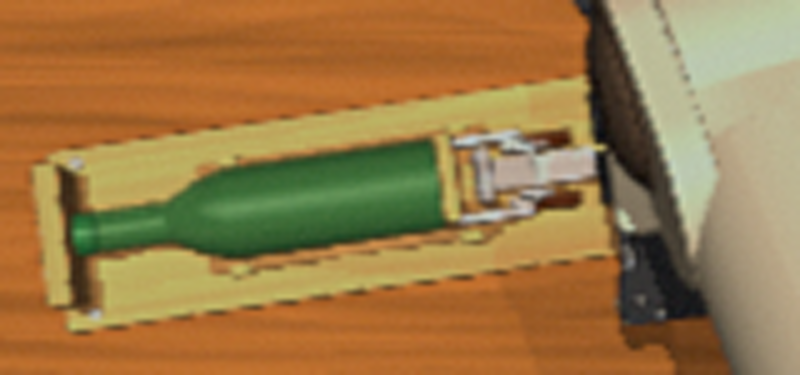

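View pics/s6.png

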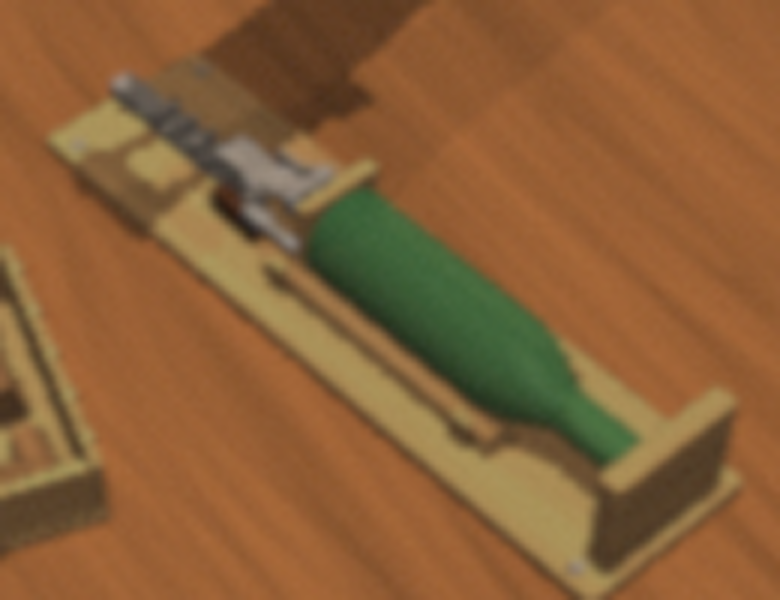

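```bash
python3 - <<'E'
from h import *
a=cv2.imread("pics/w6.png")[50:240,235:345];cv2.imwrite("pics/w6c.png",cv2.resize(a,None,fx=5,fy=3,interpolation=cv2.INTER_CUBIC))
from scipy.spatial.transform import Rotation as R
d=np.load("w6.npz");P=np.load("P.npy");c=camera_info("wrist");q=d["q"];Rt=R.from_quat([*q[1:],q[0]]).as_matrix()
M=c["mount"];o=Rt@M[:3,3]+d["p"]
def pw(X):
    X=c2w(P,X);x=(X-d["p"])@Rt;x=(x-M[:3,3])@M[:3,:3];x=x@c["intrinsics"].T;x=x[:,:2]/x[:,2:];return ((x-[235,50]+.5)*[5,3]-.5).round(0)
print("plate front/back top",pw([(-.035,0,.08),(-.045,0,.08)]))
print("toe down ctr/rear",pw([(-.133,0,.033),(-.136,0,.030)]),"toe up",pw([(-.133,0,.043)]))
print("teeth",pw([(-.1245-.017*i,0,.034) for i in range(5)]))
print("rib",pw([(-.061,0,.0665),(-.061,0,.0575)]))
E
```

```text
plate front/back top [[283.  35.]
 [282.  73.]]
toe down ctr/rear [[271. 354.]
 [271. 361.]] toe up [[273. 359.]]
teeth [[272. 331.]
 [271. 378.]
 [271. 423.]
 [271. 467.]
 [271. 509.]]
rib [[279. 137.]
 [277. 139.]]
```

View pics/w6c.png

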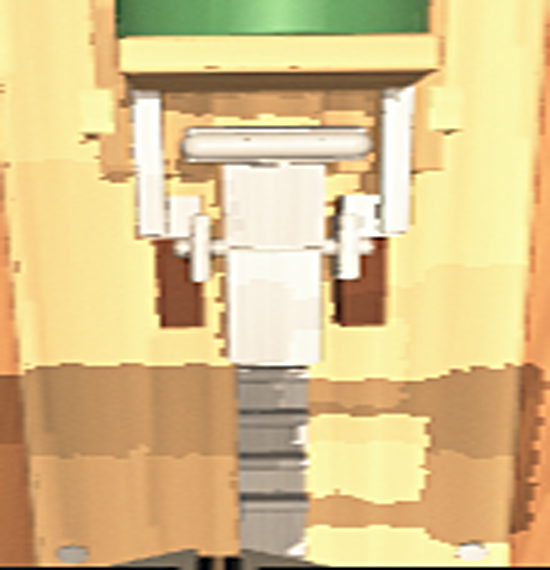

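The stop front is at crop row 37 (predicted 35 for x = −35). The toe's rear edge is at row 362, as predicted for the last gap, with four teeth showing behind it. Bottle and plate touch, so I'll hand in.

Emit:
step_arm(motion=[0,0,0,0,0,0,0,0,0,0,0,0,0,0,0,0,0,0])

```text
clock: 16.82
position: [0.5464, -0.0725, 0.2077]
tcp_rot: [0.001, 0.654, 0.757, -0.005]
wrist_force: [0.6, -0.6, 0.2]
opening: 0.004
```

```bash
python3 -c "
from plant import ticket,monitor
print(monitor.get_obs()['wrist_force']);print(ticket.hand_in())"
```

```text
[ 0.60177278 -0.58142545  0.18758963]
the job is handed in; nothing more can be done
None
```

The bottle is home against the head block, the catch is in the rail's last gap, and I handed the job in at about 17 s.

- **Pressing:** I pressed the thumb tab with closed fingers. The rib stood about 4.5 mm above nominal. I held it at its hard stop with up to 14 N measured, below the 20 N limit.
- **Pushing home:** I slid the stop by its back with about 5 N until the push rose to 9.8 N within 0.5 mm, which I took as the mouth meeting the head block. I then let the tab up while keeping a light forward touch, and withdrew.
- **Last checks:** In the final pictures the stop's front is within about 1 mm of x = −35 mm and the bottle's base touches the plate. The toe's rear edge is where it should be over the last gap, with four teeth showing behind it. The wrist force is about zero and the robot is clear.
- **Not confirmed by picture:** The toe's height is hard to tell from above. That the catch dropped is judged from the tab springing back and the toe's place along the rail. The side and top views of the catch while pressed were hidden by the gripper.

No check failed or disagreed.

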